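Open the safety valve of the vacuum bench

TASK

Open the vacuum valve for the plaster bench: press the valve's bar-shaped knob down against its spring, turn it clockwise (seen from above) past its safety stop as far as it goes, then let it spring back up. Leave the round fluted knob of the regulator as it is set.

Things in the scene. Friction and masses are not known exactly. Their poses are not given: they have to be found in the camera images.
- valve_grip (a point): Valve knob: an upright black bar 56 mm long, 14 thick, 34 tall on a grey disc 64 mm across, 8 thick, on one of three like grey boxes (100 x 100 x 60 mm) fixed to the bench in any order. Point on the upright turning axis, mid-bar: 17 mm above the disc's top, 17 below the bar's top, 97 above the bench when out. x runs along the bar to the end with the white line, z up; it moves with the knob.
- valve_push (a joint): How far the valve knob is pushed straight down, m: 0 = out, 0.010 = fully in. The spring takes about 4 N to start and 10 N fully in, and pushes the knob back out when let go. The knob clears its safety stop freely once pushed in more than 5 mm; push it in before turning it to the stop.
- valve_turn (a joint): Turn of the valve knob, rad, clockwise from above: 0 = shut (white line at the box's first white mark), 1.4 = open, at a solid end stop (second mark). Starts at 0 to 0.12. When out, the safety stop blocks it at about 0.27; between 0.27 and 0.9 it cannot spring out, beyond that it can. Turns easily (0.05 N m) and stays where left.
- regulator (a joint): Turn in rad of the regulator's round fluted black knob (65 mm across, 34 tall, its top 98 mm above the bench) on another of the boxes; the third box carries a round gauge. It turns easily; 0 = as set at the start. Leave it.

How it is judged:
By the outcome, as a careful person would: the job done as asked, in the order asked, and still so for the second after the job is handed in, with the robot touching nothing.
It also fails if it takes over 40 s, if anything falls off the work surface, if the arm or the gripper's body presses on something with over 40 N, if the wrist force passes 120 N, or if a joint passes its speed limit or range.

ROBOT

A 6-joint arm with a two-finger parallel gripper is mounted at the origin on the work surface. World frame = base frame: x ahead of the robot, y to its left, z up, the work surface at z = 0. Lengths are in m, angles in degrees, forces in N, time in s.
With the tool pointing down it reaches from about 0.25 to 0.775 m from the base axis. Payload 8.9 kg.
Tool frame: the origin (TCP) lies on the centre line of the jaws, within the pads' length; the fingertips stand bot.finger_overhang ahead of it and the grasp point (between the pads) is the TCP (bot.finger_overhang is the distance from the TCP to the fingertips, in m); z points along the fingers, y is the line along which they close (so a half turn about z gives the same grasp; the last joint's range is limited). The gripper opens to 85 mm and grips with 20 to 120 N. Pads are 22 mm wide; open, the fingers measure 114 mm over their backs; the gripper's body (76 mm by 85 mm) begins 54 mm behind the grasp point. The pads swing forward as they close: fully open they stand 13 mm farther back than shut.
Start: joints at [66.446, 16.656, -8.789, 64.555, 0, 82.019], TCP at [0.141, 0.506, 0.25] pointing down, gripper open.
Joint ranges: [-144.48, 144.48], [-52.06, 99.96], [-74.48, 78.29], [-112.23, 115.85], [-86.99, 84.42], [-180, 180]. Speed limits (degrees/s): [127.2, 127.2, 159.86, 180, 180, 180].

INTERFACE

Orientations are given as [roll, pitch, yaw] about the fixed x, y, z axes, in that order (R = Rz(yaw) Ry(pitch) Rx(roll)).
In Python, from plant import get_state, snapshot, camera_params, bot gives the robot as it stands.
- The arm moves only by the tool carry_out, never from a script. Its argument "plan" is a list of rows, each an object with "rot": the turn, a rotation vector about the world's x, y, z in rad, a list of three; "xyz": the shift along the world's x, y, z in m, a list of three; "hand": the opening, from -1 (shut) to 1 (fully open). A call has 1 to 5 rows; each row is the pose to reach, as a shift and turn from the pose commanded when the call began; what a row does not reach only later rows make up. A row lasts 1/12 s, in which the tool goes at most 41.7 mm and 7.16 degrees, less where a joint would pass 70% of its speed; a pose out of reach is approached as far as the arm can. A call with a gripper value outside its range is refused whole. The fingers move at their own pace and stop on an object; "force" is the grip in N (left out, the last holds). Time passes only in rows, so rows that repeat a pose let the fingers close. It gives the time, the measured TCP pose, the force, the opening and the grip force at its end, in the units of the state.
- get_state(): the state, without advancing time (a new reading comes with each control period).
- snapshot(name): name is "side" or "top" or "wrist"; returns (picture, depth): 384x512x3 uint8, blue, green, red; 384x512 float32, m along the optical axis (not along the pixel's ray), 0 where there is no reading.
- camera_params(name): a dict with "fx", "fy", "cx", "cy" (pixels), "eye" and "attitude" of the camera in the world. Camera axes: x right, y up, looking along -z (the intrinsics and any distortion apply to the point x, -y, -z); pixel columns grow to the right and rows downward; lengths in m; the calibration is good to about 2 mm. A picture is of the moment at which its call begins: read the wrist's pose just before it. camera_params takes no time and is no camera call; for the wrist camera it gives the pose at the moment of the call.
- bot.sign_off(): hands the job in; it is judged then, once.
The state is a dict: "t": time; "qpos": joint angles; "joint_vel": joint speeds; "joint_efforts": joint torques, N m; "tcp_pos": TCP position; "orientation": TCP orientation; "ft_force": force on the tool from outside, world axes, zero at the start; "wrist_torque": the same for the moment, N m; "gripper_width": finger opening in m; "grip_force": force on a finger pad.
Only numpy, scipy, OpenCV 4.12 (cv2) and the standard library are available. Lean on these libraries where they do the work, as an engineer would, in place of code of your own. Each camera call takes 0.05 s, during which the arm holds its last target. There are 200 camera calls.

## Working session

There is one attempt and no reset: what is moved stays moved. The work goes in short steps, Python scripts to look and compute and a tool call to move; the robot and the scene stay as the last step left them, time stands still between calls to the robot, and variables do not carry over. Pictures are saved under pics/ and viewed, at most 10 in all, crops included, and the job is handed in when it is done.

Besides the shell and the picture viewer there is one more tool, called after "Request:" as name(argument=value, ...), one argument or row to a line, values as JSON. carry_out: Moves the arm, as the interface text tells. Its arguments: {"type":"object","properties":{"plan":{"type":"array","items":{"type":"object","properties":{"rot":{"type":"array","items":{"type":"number"}},"xyz":{"type":"array","items":{"type":"number"}},"hand":{"type":"number"}}}},"force":{"type":"number"}},"required":["plan"]}

```bash
mkdir -p pics; ls; python3 - <<'E'
from plant import *
import cv2, numpy as np
s=get_state(); print(s)
print(bot.finger_overhang)
for n in ("top","side"):
    p,d=snapshot(n); np.savez(f"{n}.npz",p=p,d=d); cv2.imwrite(f"pics/{n}.png",p); print(n,camera_params(n))
E
```

```text
pics
{'t': 0.0, 'qpos': array([ 6.64449861e+01,  1.66900400e+01, -8.83309248e+00,  6.45531383e+01,
       -6.05852722e-04,  8.20182568e+01]), 'joint_vel': array([-0.03737039, -0.07234328,  0.02300603,  0.00502737,  0.14511129,
        0.03695494]), 'joint_efforts': array([ 5.69568383e-04, -5.37137961e+01,  3.31375158e+01,  1.55934884e-02,
       -1.66225650e-04, -2.36977030e-05]), 'tcp_pos': array([0.14077998, 0.50533444, 0.24970902]), 'orientation': array([-1.79924384e+02, -9.99078601e-03,  1.64426723e+02]), 'ft_force': array([0.38207221, 1.28521982, 0.13997145]), 'wrist_torque': array([-0.02831571, -0.0122    ,  0.01031872]), 'grip_force': 0.0, 'gripper_width': 0.08559814418549176}
0.019
top {'fx': 446.72387438404513, 'fy': 446.72387438404513, 'cx': 252.284146969931, 'cy': 189.89110354341764, 'eye': array([0.46901347, 0.00939144, 0.78110729]), 'attitude': array([  7.24391707,   0.94664701, -89.08198052])}
side {'fx': 480.88701338229123, 'fy': 480.88701338229123, 'cx': 253.82068356881302, 'cy': 187.88251518542532, 'eye': array([ 0.15423538, -0.55951795,  0.6215097 ]), 'attitude': array([ 53.9774812 ,  -0.38295467, -32.76723293])}
```

View pics/top.png

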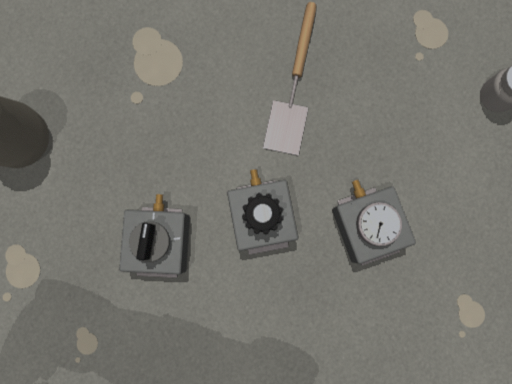

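View pics/side.png

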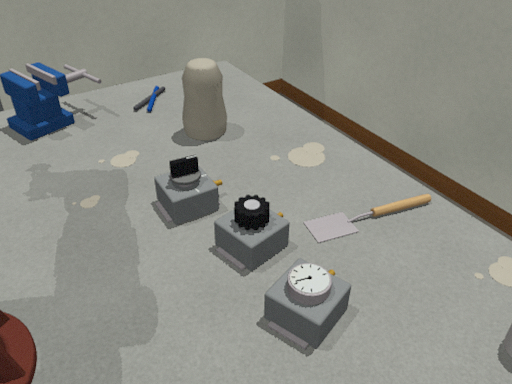

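The top view shows the valve on the left box: its bar is at about (146,241), with the white-lined end up at (145,228) and the second mark at (178,239). The regulator is in the middle at (263,214) and the gauge on the right at (380,224). The side view shows the bar at (184,167) and the regulator at (252,211).

```bash
cat > h.py <<'E'
import cv2, numpy as np
from plant import *
from scipy.spatial.transform import Rotation as R
def rays(c,uv):
    uv=np.atleast_2d(uv).astype(float)
    d=np.c_[(uv[:,0]-c["cx"])/c["fx"],-(uv[:,1]-c["cy"])/c["fy"],-np.ones(len(uv))]
    return R.from_euler("xyz",c["attitude"],degrees=True).apply(d)
def onplane(c,uv,z):
    r=rays(c,uv); return c["eye"]+r*((z-c["eye"][2])/r[:,2])[:,None]
def bydepth(c,uv,d): return c["eye"]+rays(c,uv)*np.asarray(d)[:,None]
def tri(c1,a,c2,b):
    r1,r2=rays(c1,a)[0],rays(c2,b)[0]
    s=np.linalg.lstsq(np.c_[r1,-r2],c2["eye"]-c1["eye"],rcond=None)[0]
    p,q=c1["eye"]+s[0]*r1,c2["eye"]+s[1]*r2
    return (p+q)/2,np.linalg.norm(p-q)
E
python3 - <<'E'
from h import *
for n,(x0,x1,y0,y1) in {"top":(110,200,195,285),"side":(145,230,145,225)}.items():
    z=np.load(n+".npz");p,d=z["p"],z["d"];c=camera_params(n)
    v,u=np.mgrid[y0:y1,x0:x1];u=u.ravel();v=v.ravel();dd=d[v,u];ok=dd>0
    P=bydepth(c,np.c_[u,v],dd);
    print(n,"z hist",np.histogram(P[ok,2],np.arange(-.005,.14,.01)))
    t=ok&(P[:,2]>.105)&(P[:,2]<.125)
    Q=P[t]; print("bar top",t.sum(),Q.mean(0),np.median(Q[:,2]),cv2.minAreaRect((Q[:,:2]*1000).astype(np.float32)))
    g=p[v,u].max(1); b=ok&(P[:,2]>.055)&(P[:,2]<.065)
    print("box",cv2.minAreaRect((P[b][:,:2]*1000).astype(np.float32)))
    w=(g>150)&ok; print("white",np.c_[u,v,g][w][:40].tolist(), P[w].round(3).tolist()[:40])
    cv2.imwrite(f"pics/{n}_c.png",cv2.resize(p[y0:y1,x0:x1],None,fx=6,fy=6,interpolation=cv2.INTER_NEAREST))
E
python3 -c "
import cv2,numpy as np
a=cv2.imread('pics/top_c.png');b=cv2.imread('pics/side_c.png')
a=cv2.resize(a,(400,400));b=cv2.resize(b,(400,400*b.shape[0]//b.shape[1]));b=cv2.copyMakeBorder(b,0,400-b.shape[0],0,0,0)
cv2.imwrite('pics/both.png',np.hstack([a,b]))"
```

```text
top z hist (array([3637,  240,   56,   82,  174,   64, 2510,    3,  804,   54,   64,
        294,   90,    0]), array([-0.005,  0.005,  0.015,  0.025,  0.035,  0.045,  0.055,  0.065,
        0.075,  0.085,  0.095,  0.105,  0.115,  0.125,  0.135]))
bar top 384 [0.47515564 0.18232807 0.1135796 ] 0.114046641821193 ((475.3106689453125, 183.30917358398438), (14.713977813720703, 55.69575119018555), 83.45616149902344)
box ((475.3631591796875, 183.4748992919922), (100.40264129638672, 100.11036682128906), 88.03612518310547)
white [[158, 197, 153], [158, 198, 153], [158, 199, 156], [158, 200, 156], [158, 201, 156], [158, 202, 154], [157, 204, 152], [157, 205, 154], [158, 205, 151], [157, 206, 156], [158, 206, 153], [157, 207, 155], [158, 207, 152], [153, 213, 165], [154, 213, 153], [153, 214, 172], [154, 214, 154], [153, 215, 171], [153, 216, 172], [153, 217, 173], [153, 218, 169], [145, 225, 179], [146, 225, 163], [145, 226, 173], [145, 227, 167], [145, 228, 165], [144, 229, 153], [145, 229, 163], [144, 230, 168], [145, 230, 162], [144, 231, 174], [144, 232, 171], [144, 233, 168], [144, 234, 
[... 2448 characters left out ...]
444, -0.001], [0.51, 0.443, -0.0], [0.513, 0.442, -0.001], [0.515, 0.442, -0.001], [0.516, 0.437, 0.0], [0.52, 0.44, -0.002], [0.521, 0.436, -0.001], [0.524, 0.438, -0.002], [0.525, 0.432, 0.0], [0.527, 0.432, -0.0], [0.53, 0.433, -0.002], [0.532, 0.431, -0.001], [0.534, 0.429, -0.001], [0.536, 0.426, -0.0], [0.54, 0.43, -0.003], [0.54, 0.424, -0.001], [0.543, 0.424, -0.001], [0.546, 0.426, -0.004], [0.548, 0.424, -0.003], [0.549, 0.42, -0.001], [0.548, 0.412, 0.003], [0.552, 0.414, 0.001], [0.553, 0.41, 0.002], [0.558, 0.417, -0.003], [0.56, 0.415, -0.002], [0.607, 0.379, 0.001], [0.611, 0.383, -0.003], [0.61, 0.374, 0.003], [0.614, 0.377, -0.0], [0.616, 0.376, -0.0], [0.617, 0.372, 0.002]]
```

View pics/both.png

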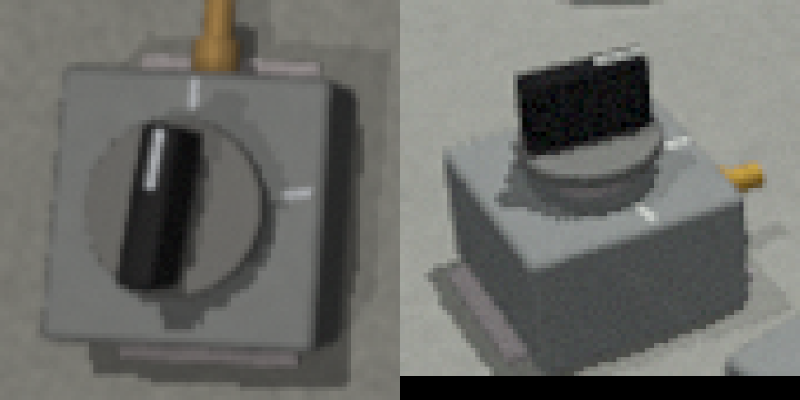

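The crops show the bar at about -6.5° (white end towards +x). First mark is at ~0° and second at ~-81°. The box and bar centres agree at about (0.474, 0.183), with the top at z≈0.113, as expected. Now I'll move above it.

Request:
carry_out(
  plan=[
    {"xyz": [0.028, -0.027, 0], "rot": [0, 0, 0.03]},
    {"xyz": [0.056, -0.054, 0], "rot": [0, 0, 0.06]},
    {"xyz": [0.084, -0.081, 0], "rot": [0, 0, 0.09]},
    {"xyz": [0.112, -0.108, 0], "rot": [0, 0, 0.12]},
    {"xyz": [0.14, -0.135, 0], "rot": [0, 0, 0.16]},
  ],
)

```text
validation failed for argument at $.pl...
```

Request:
carry_out(
  plan=[
    {"xyz": [0.028, -0.027, 0]},
    {"xyz": [0.056, -0.054, 0]},
    {"xyz": [0.084, -0.081, 0]},
    {"xyz": [0.112, -0.108, 0]},
    {"xyz": [0.14, -0.135, 0]},
  ],
)

```text
validation failed for argument at $.pl...
```

Request:
carry_out(
  plan=[
    {"xyz": [0.027, -0.026, 0]},
    {"xyz": [0.053, -0.052, 0]},
    {"xyz": [0.053, -0.052, 0]},
    {"xyz": [0.053, -0.052, 0]},
  ],
)

```text
validation failed for argument at $.pl...
```

```bash
python3 - <<'E'
from h import *
s=get_state();c=camera_params("wrist");p,d=snapshot("wrist")
print(s["t"],s["tcp_pos"],s["orientation"],s["ft_force"],c)
np.savez("w1.npz",p=p,d=d,**c); cv2.imwrite("pics/w1.png",p)
v,u=np.mgrid[0:384,0:512];u=u.ravel();v=v.ravel();dd=d[v,u]
P=bydepth(c,np.c_[u,v],dd); near=(dd>0)&(np.hypot(P[:,0]-.474,P[:,1]-.183)<.045)
for a,b in((.105,.125),(.074,.086)):
    t=near&(P[:,2]>a)&(P[:,2]<b); print(t.sum(),np.median(P[t][:,2]) if t.any() else 0, cv2.minAreaRect((P[t][:,:2]*1000).astype(np.float32)) if t.any() else 0)
E
```

```text
0.1 [0.14078627 0.50538755 0.24980508] [-1.79933653e+02 -1.04081886e-02  1.64429415e+02] [ 0.32739776 -0.66946939  0.75384111] {'fx': 320.741922563441, 'fy': 320.741922563441, 'cx': 263.0772808784815, 'cy': 191.40358837376243, 'eye': array([0.07009544, 0.52604151, 0.37322314]), 'attitude': array([-1.69999420e+01,  3.66243322e-02,  7.43972689e+01])}
0 0 0
0 0 0
```

View pics/w1.png

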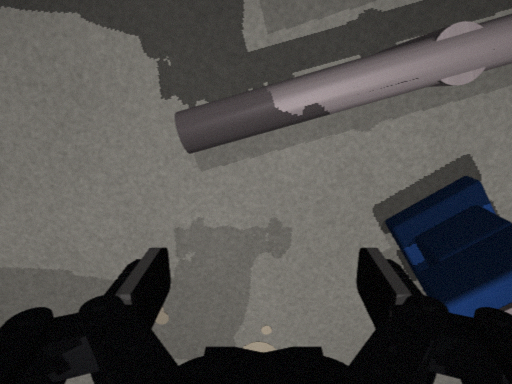

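The wrist view was taken from the unmoved start pose. It shows the blue vise at right (450,240) and its bar across the top, on the -x/+y side and away from my path. The moves were rejected, probably because every row needs all fields.

Request:
carry_out(
  plan=[
    {"xyz": [0.028, -0.027, 0], "rot": [0, 0, 0.03], "hand": 1},
    {"xyz": [0.056, -0.054, 0], "rot": [0, 0, 0.06], "hand": 1},
    {"xyz": [0.084, -0.081, 0], "rot": [0, 0, 0.09], "hand": 1},
    {"xyz": [0.112, -0.108, 0], "rot": [0, 0, 0.12], "hand": 1},
    {"xyz": [0.14, -0.135, 0], "rot": [0, 0, 0.16], "hand": 1},
  ],
)

```text
t: 0.57
tcp_pos: [0.2817, 0.3693, 0.2502]
orientation: [-180.0, -0.0, 173.7]
ft_force: [0.1, 0.5, -0.2]
gripper_width: 0.0852
grip_force: 0.0
```

Request:
carry_out(
  plan=[
    {"xyz": [0.028, -0.027, 0], "rot": [0, 0, 0], "hand": 1},
    {"xyz": [0.056, -0.054, 0], "rot": [0, 0, 0], "hand": 1},
    {"xyz": [0.084, -0.081, 0], "rot": [0, 0, 0], "hand": 1},
    {"xyz": [0.112, -0.108, 0], "rot": [0, 0, 0], "hand": 1},
    {"xyz": [0.14, -0.135, 0], "rot": [0, 0, 0], "hand": 1},
  ],
)

```text
t: 0.98
tcp_pos: [0.4219, 0.234, 0.2503]
orientation: [180.0, -0.0, 173.6]
ft_force: [1.3, 0.4, -0.4]
gripper_width: 0.0859
grip_force: 0.0
```

Request:
carry_out(
  plan=[
    {"xyz": [0.026, -0.026, 0], "rot": [0, 0, 0], "hand": 1},
    {"xyz": [0.052, -0.051, 0], "rot": [0, 0, 0], "hand": 1},
    {"xyz": [0.052, -0.051, 0], "rot": [0, 0, 0], "hand": 1},
    {"xyz": [0.052, -0.051, 0], "rot": [0, 0, 0], "hand": 1},
  ],
)

```text
t: 1.32
tcp_pos: [0.4738, 0.1833, 0.2498]
orientation: [-180.0, -0.0, 173.4]
ft_force: [0.6, -0.1, 0.1]
gripper_width: 0.0857
grip_force: 0.0
```

```bash
cat > look.py <<'E'
from h import *
import sys
s=get_state();c=camera_params("wrist");p,d=snapshot("wrist")
print(s["t"],s["tcp_pos"],s["orientation"],s["ft_force"],c["eye"],c["attitude"])
cv2.imwrite(f"pics/{sys.argv[1]}.png",p)
v,u=np.mgrid[0:384,0:512];u=u.ravel();v=v.ravel();dd=d[v,u]
P=bydepth(c,np.c_[u,v],dd); near=(dd>0)&(np.hypot(P[:,0]-.474,P[:,1]-.183)<.045)
for a,b in((.106,.122),(.074,.086)):
    t=near&(P[:,2]>a)&(P[:,2]<b)
    if t.sum()>20: print(t.sum(),np.median(P[t][:,2]),cv2.minAreaRect((P[t][:,:2]*1000).astype(np.float32)),u[t].min(),u[t].max(),v[t].min(),v[t].max())
E
python3 look.py w2
```

```text
1.3167 [0.47376944 0.18330883 0.24979108] [-1.79984649e+02 -4.91507328e-02  1.73405704e+02] [ 0.57952933 -0.11499822  0.10779834] [0.40086453 0.19237417 0.37327996] [-1.69683976e+01 -2.17795089e-02  8.33777010e+01]
1042 0.11350615847124684 ((474.0777587890625, 184.16241455078125), (14.012166976928711, 56.252201080322266), 82.63561248779297) 255 272 151 215
2473 0.07973357218131966 ((473.1236267089844, 184.50933837890625), (63.5190544128418, 61.86139678955078), 83.88760375976562) 230 297 141 205
```

View pics/w2.png

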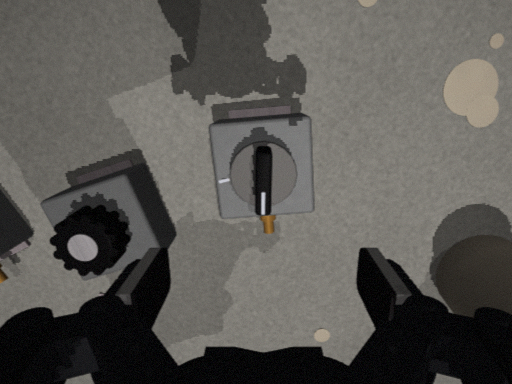

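The wrist view shows the bar at (263,180) centred beneath the tool, with the regulator at (90,240) well clear. All three views agree on about (0.474, 0.184), heights 0.1135 and 0.080, and the bar at about -7°. Next is to descend and grip.

Request:
carry_out(
  plan=[
    {"xyz": [0, 0.0005, -0.035], "rot": [0, 0, 0], "hand": 1},
    {"xyz": [0, 0.0005, -0.07], "rot": [0, 0, 0], "hand": 1},
    {"xyz": [0, 0.0005, -0.105], "rot": [0, 0, 0], "hand": 1},
    {"xyz": [0, 0.0005, -0.13], "rot": [0, 0, 0], "hand": 1},
    {"xyz": [0, 0.0005, -0.146], "rot": [0, 0, 0], "hand": 1},
  ],
)

```text
t: 1.78
tcp_pos: [0.4701, 0.186, 0.1017]
orientation: [-179.9, -0.2, 173.7]
ft_force: [0.3, 0.3, 0.1]
gripper_width: 0.0854
grip_force: 0.0
```

Request:
carry_out(
  plan=[
    {"xyz": [0, 0, 0], "rot": [0, 0, 0], "hand": 0},
    {"xyz": [0, 0, 0], "rot": [0, 0, 0], "hand": -0.4},
    {"xyz": [0, 0, 0], "rot": [0, 0, 0], "hand": -0.55},
    {"xyz": [0, 0, 0], "rot": [0, 0, 0], "hand": -0.6},
    {"xyz": [0, 0, 0], "rot": [0, 0, 0], "hand": -0.6},
  ],
  force=40,
)

```text
t: 2.2
tcp_pos: [0.4737, 0.1856, 0.1056]
orientation: [180.0, 0.1, 173.6]
ft_force: [0.4, 0.4, 0.6]
gripper_width: 0.0255
grip_force: 0.0
```

Request:
carry_out(
  plan=[
    {"xyz": [0, 0, 0], "rot": [0, 0, 0], "hand": -1},
    {"xyz": [0, 0, 0], "rot": [0, 0, 0], "hand": -1},
    {"xyz": [0, 0, 0], "rot": [0, 0, 0], "hand": -1},
    {"xyz": [0, 0, 0], "rot": [0, 0, 0], "hand": -1},
    {"xyz": [0, 0, 0], "rot": [0, 0, 0], "hand": -1},
  ],
  force=40,
)

```text
t: 2.62
tcp_pos: [0.4735, 0.1838, 0.105]
orientation: [-179.8, 0.1, 173.5]
ft_force: [-0.1, -8.7, 4.1]
gripper_width: 0.0133
grip_force: 44.6
```

Request:
carry_out(
  plan=[
    {"xyz": [0, -0.002, -0.002], "rot": [0, 0, 0], "hand": -1},
    {"xyz": [0, -0.002, -0.005], "rot": [0, 0, 0], "hand": -1},
    {"xyz": [0, -0.002, -0.008], "rot": [0, 0, 0], "hand": -1},
    {"xyz": [0, -0.002, -0.009], "rot": [0, 0, 0], "hand": -1},
    {"xyz": [0, -0.002, -0.009], "rot": [0, 0, 0], "hand": -1},
  ],
)

```text
t: 3.03
tcp_pos: [0.4735, 0.1835, 0.096]
orientation: [179.9, 0.1, 173.6]
ft_force: [-2.1, 0.6, 8.9]
gripper_width: 0.014
grip_force: 45.4
```

Request:
carry_out(
  plan=[
    {"xyz": [0, 0, 0], "rot": [0, 0, -0.1], "hand": -1},
    {"xyz": [0, 0, 0], "rot": [0, 0, -0.2], "hand": -1},
    {"xyz": [0, 0, 0], "rot": [0, 0, -0.3], "hand": -1},
    {"xyz": [0, 0, 0], "rot": [0, 0, -0.4], "hand": -1},
    {"xyz": [0, 0, 0], "rot": [0, 0, -0.5], "hand": -1},
  ],
)

```text
t: 3.45
tcp_pos: [0.4736, 0.1832, 0.0963]
orientation: [179.9, 0.1, 144.7]
ft_force: [-1.8, -2.3, 9.1]
gripper_width: 0.0132
grip_force: 45.3
```

Request:
carry_out(
  plan=[
    {"xyz": [0, 0, 0], "rot": [0, 0, -0.1], "hand": -1},
    {"xyz": [0, 0, 0], "rot": [0, 0, -0.2], "hand": -1},
    {"xyz": [0, 0, 0], "rot": [0, 0, -0.3], "hand": -1},
    {"xyz": [0, 0, 0], "rot": [0, 0, -0.4], "hand": -1},
    {"xyz": [0, 0, 0], "rot": [0, 0, -0.5], "hand": -1},
  ],
)

```text
t: 3.87
tcp_pos: [0.4735, 0.183, 0.0962]
orientation: [179.9, 0.1, 116.0]
ft_force: [-2.1, -3.6, 8.9]
gripper_width: 0.0135
grip_force: 45.3
```

Request:
carry_out(
  plan=[
    {"xyz": [0, 0, 0], "rot": [0, 0, -0.08], "hand": -1},
    {"xyz": [0, 0, 0], "rot": [0, 0, -0.16], "hand": -1},
    {"xyz": [0, 0, 0], "rot": [0, 0, -0.22], "hand": -1},
    {"xyz": [0, 0, 0], "rot": [0, 0, -0.26], "hand": -1},
    {"xyz": [0, 0, 0], "rot": [0, 0, -0.26], "hand": -1},
  ],
)

```text
t: 4.28
tcp_pos: [0.4734, 0.1829, 0.0962]
orientation: [179.9, 0.1, 101.2]
ft_force: [-2.0, -2.9, 8.5]
gripper_width: 0.0132
grip_force: 45.3
```

```bash
python3 -c "
from h import *
s=get_state();print(s['wrist_torque'],s['orientation'],s['ft_force'],s['qpos'])"
```

```text
[-0.69095167  0.34256595 -0.01173908] [1.79931982e+02 5.17525217e-02 1.01233663e+02] [-1.95780809 -2.85620965  8.53097338] [ 1.28931582e+01  2.30174163e+01 -2.49945478e+01  4.19215452e+01
 -5.37005500e-02  9.16594334e+01]
```

Request:
carry_out(
  plan=[
    {"xyz": [0, 0, 0], "rot": [0, 0, -0.02], "hand": -1},
    {"xyz": [0, 0, 0], "rot": [0, 0, -0.04], "hand": -1},
    {"xyz": [0, 0, 0], "rot": [0, 0, -0.06], "hand": -1},
    {"xyz": [0, 0, 0], "rot": [0, 0, -0.06], "hand": -1},
  ],
)

```text
t: 4.62
tcp_pos: [0.4734, 0.1828, 0.0962]
orientation: [179.9, 0.1, 97.9]
ft_force: [-2.4, -2.6, 9.1]
gripper_width: 0.013
grip_force: 45.3
```

```bash
python3 -c "
from h import *
s=get_state();print(s['wrist_torque'],s['orientation'],s['ft_force'],s['qpos'])"
```

```text
[-0.76277445  0.32260637  0.03787628] [1.79932244e+02 5.22274514e-02 9.78782415e+01] [-2.35680138 -2.58215809  9.06785999] [ 1.28915351e+01  2.30190791e+01 -2.49948327e+01  4.19231555e+01
 -5.79485975e-02  9.50132309e+01]
```

Request:
carry_out(
  plan=[
    {"xyz": [0, 0, 0], "rot": [0, 0, -0.02], "hand": -1},
    {"xyz": [0, 0, 0], "rot": [0, 0, -0.04], "hand": -1},
    {"xyz": [0, 0, 0], "rot": [0, 0, -0.05], "hand": -1},
    {"xyz": [0, 0, 0], "rot": [0, 0, -0.05], "hand": -1},
  ],
)

```text
t: 4.95
tcp_pos: [0.4733, 0.1827, 0.0961]
orientation: [179.9, 0.1, 95.1]
ft_force: [-1.5, -4.7, 8.3]
gripper_width: 0.013
grip_force: 47.0
```

```bash
python3 -c "
from h import *
s=get_state();print(s['wrist_torque'],s['orientation'],s['ft_force'],s['qpos'])"
```

```text
[-0.87850304  0.39633922  0.83289729] [1.79937835e+02 6.87634395e-02 9.51105582e+01] [-1.50759079 -4.73084006  8.29660141] [ 1.28977594e+01  2.30218705e+01 -2.49989360e+01  4.19269188e+01
 -7.65522740e-02  9.77871290e+01]
```

The end stop is reached, with the torque rising to 0.83 N m. Next I'll let the knob rise, release it and retreat.

Request:
carry_out(
  plan=[
    {"xyz": [0, 0, 0.003], "rot": [0, 0, 0], "hand": -1},
    {"xyz": [0, 0, 0.006], "rot": [0, 0, 0], "hand": -1},
    {"xyz": [0, 0, 0.008], "rot": [0, 0, 0.0], "hand": -1},
    {"xyz": [0, 0, 0.008], "rot": [0, 0, 0.0], "hand": -1},
    {"xyz": [0, 0, 0.008], "rot": [0, 0, 0.0], "hand": -1},
  ],
)

```text
t: 5.37
tcp_pos: [0.4732, 0.1827, 0.1037]
orientation: [180.0, 0.1, 95.1]
ft_force: [-0.6, -5.3, 4.9]
gripper_width: 0.0133
grip_force: 47.3
```

Request:
carry_out(
  plan=[
    {"xyz": [0, 0, 0], "rot": [0, 0, 0], "hand": -0.4},
    {"xyz": [0, 0, 0], "rot": [0, 0, 0], "hand": 0},
    {"xyz": [0, 0, 0], "rot": [0, 0, 0], "hand": 0.5},
    {"xyz": [0, 0, 0], "rot": [0, 0, 0], "hand": 1},
    {"xyz": [0, 0, 0], "rot": [0, 0, 0], "hand": 1},
  ],
)

```text
t: 5.78
tcp_pos: [0.4729, 0.1834, 0.1032]
orientation: [-180.0, -0.0, 95.1]
ft_force: [0.5, 0.3, -0.4]
gripper_width: 0.0726
grip_force: 0.0
```

Request:
carry_out(
  plan=[
    {"xyz": [0, 0, 0.02], "rot": [0, 0, 0], "hand": 1},
    {"xyz": [0, 0, 0.05], "rot": [0, 0, 0], "hand": 1},
    {"xyz": [0, 0, 0.085], "rot": [0, 0, 0], "hand": 1},
    {"xyz": [0, 0, 0.12], "rot": [0, 0, 0], "hand": 1},
    {"xyz": [0, 0, 0.145], "rot": [0, 0, 0], "hand": 1},
  ],
)

```text
t: 6.2
tcp_pos: [0.4734, 0.1835, 0.2512]
orientation: [179.9, -0.0, 95.1]
ft_force: [0.8, 0.6, -0.3]
gripper_width: 0.0853
grip_force: 0.0
```

Request:
carry_out(
  plan=[
    {"xyz": [0, 0, 0], "rot": [0, 0, 0], "hand": 1},
    {"xyz": [0, 0, 0], "rot": [0, 0, 0], "hand": 1},
    {"xyz": [0, 0, 0], "rot": [0, 0, 0], "hand": 1},
  ],
)

```text
t: 6.45
tcp_pos: [0.4726, 0.1832, 0.2476]
orientation: [-180.0, -0.0, 95.1]
ft_force: [-0.2, -0.8, 0.1]
gripper_width: 0.0857
grip_force: 0.0
```

```bash
python3 look.py w3
```

```text
6.45 [0.47259715 0.18321333 0.24761474] [-1.79955564e+02 -1.43863227e-03  9.50987078e+01] [-0.16586965 -0.82525606  0.08584183] [0.46735052 0.25815845 0.37104749] [-17.00786839   0.07074814   5.06908018]
1058 0.11353029431098674 ((474.30291748046875, 184.44781494140625), (13.985029220581055, 55.1307258605957), 7.786428451538086) 255 273 152 216
2500 0.07975119956888066 ((474.2396240234375, 184.94288635253906), (62.490909576416016, 61.710453033447266), 7.721527099609375) 231 297 142 207
```

View pics/w3.png

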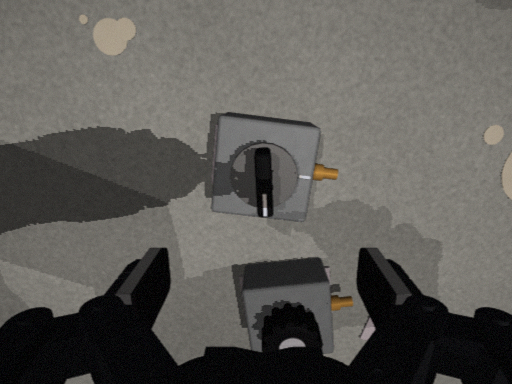

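The view shows the bar with its white line at (264,205) aligned with the second mark. The knob is fully out (top 0.1135 m) and has turned 75° to the stop. The regulator wasn't touched.

```bash
python3 -c "
from plant import bot
print(bot.sign_off())"
```

```text
the job is handed in; nothing more can be done
None
```

The vacuum valve is open: I pressed the knob in about 8 mm, turned it clockwise to its end stop (about 1.4 rad) and let it spring back out, never touched the regulator, and handed the job in at about 6.5 s.

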